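# Hang the glaze sample on the bare peg

### The job

Pick up the loose glaze sample tile that has a hole and hang it by its hole on the one bare peg of the sloping sample board. It should end pushed right down to the board, flat against it, glazed face outwards and hanging straight down the slope like the other samples. Leave the two cups standing where they are.

Things in the scene. Friction and masses are not known exactly. Their poses are not given: they have to be found in the camera images.
- tile: loose terracotta sample tile, 90 x 44 x 8 mm (its x, y, z), about 60 g, lying glazed face up on a 5 mm ply sheet on the table. Origin: centre of its underside. x points along its length to the end with the hole, z out of the glazed face (a pale glaze patch covers the part away from the hole). Its round through hole is 16 mm in diameter, centred 30 mm from the origin along +x.
- tile_hole (a point): centre of the hole of the loose tile, on the tile's underside; axes as tile
- sample_board: fixed wooden board, 370 mm wide; its face slopes up at 40 degrees towards the robot's right (it faces left), 170 mm long, low edge 22 mm and high edge 131 mm above the table. Origin: centre of its footprint on the table; y along its width, x level towards the high edge. Three pegs 115 mm apart in a row stand square to the face, 120 mm from the low edge; two carry a like tile.
- bare_peg: the one peg without a tile (left, middle or right of the row), steel, fixed: 9 mm in diameter, 34 mm long, the last 7 mm tapered. Origin: centre of its root on the board's face; z points out along the peg (40 degrees from vertical, leaning to the robot's left), x points straight up the slope of the board, y along its width.
- full_peg_a: a peg that already carries a tile, clamped by a round nut 20 mm in diameter with a 26 mm washer; the peg's end stands 34 mm above the board; fixed as one piece. Origin at the peg's root, axes as bare_peg; its tile lies on the board, 90 mm along x and 44 mm along y, from x = -75 to +15 mm
- full_peg_b: the other peg that already carries a tile; same as full_peg_a
- slip_cup: grey speckled cup standing on the ply sheet, 71 mm in diameter, 84 mm high; origin at the centre of its underside; leave it alone
- bisque_cup: unglazed terracotta cup standing on the table, 68 mm in diameter, 56 mm high; origin at the centre of its underside; leave it alone
Things that resemble listed ones, but are neither listed nor needed, are in the scene too. Of the things that look like the tile, the larger one is meant.

How it is judged:
At the end, for the whole second after the job is handed in: Tile on the bare peg by its hole: centre of the hole's underside within 8 mm of the peg's root and at most 5 mm off the board; flat on the board within 0.12 rad, glaze outwards, hole end up and within 0.4 rad of straight down the slope; at rest (z of tile_hole in the frame of bare_peg between -0.004 and 0.005 m and distance between tile_hole and bare_peg below 0.008 m and angle between the z axis of tile and the z axis of bare_peg, either way round below 0.12 rad and angle between tile's own z axis and vertical below 1.2 rad and angle between the x axis of tile and the x axis of bare_peg, either way round below 0.4 rad and x of tile in the frame of bare_peg below -0.02 m and linear speed of tile below 0.02 m/s); the robot touches nothing.
It fails at once if the slip cup is pushed more than 30 mm or tipped over (distance of slip_cup from where it was at the start of the episode above 0.03 m or angle between slip_cup's own z axis and vertical above 0.4 rad).
It fails at once if the bisque cup is pushed more than 30 mm or tipped over (distance of bisque_cup from where it was at the start of the episode above 0.03 m or angle between bisque_cup's own z axis and vertical above 0.4 rad).
It also fails if it takes over 38 s, if anything falls off the work surface, if the arm or the gripper's body presses on something with over 40 N, if the wrist force passes 120 N, or if a joint passes its speed limit or range.

### The arm

A 7-joint arm with a two-finger parallel gripper is mounted at the origin on a cart in front of the work surface, level with it; the furniture and walls round the work are solid. World frame = base frame: x ahead of the robot, y to its left, z up, the work surface at z = 0. Lengths are in m, angles in rad, forces in N, time in s.
With the tool pointing down it reaches from about 0.425 to 0.925 m from the base axis. Payload 6.8 kg.
Tool frame: the origin (TCP) lies on the front face of the gripper's body, between the roots of the fingers; the fingertips stand 73 mm ahead of it and the grasp point (between the pads) lies 54 mm ahead of it (env.nose_length is the distance from the TCP to the fingertips, in m); z points along the fingers, y is the line along which they close (so a half turn about z gives the same grasp; the last joint's range is limited). The gripper opens to 85 mm and grips with 20 to 120 N. Pads are 22 mm wide; open, the fingers measure 114 mm over their backs; the gripper's body (76 mm by 85 mm) begins 54 mm behind the grasp point. The pads swing forward as they close: fully open they stand 13 mm farther back than shut.
Start: joints at [-1.273, 0.477, 0.022, 1.555, -0.011, 1.109, -0.083], TCP at [0.266, 0.62, 0.304] pointing down, gripper open.
Joint ranges: [-2.96, 2.96], [-0.34, 2.1], [-1.41, 1.46], [0.24, 2.44], [-1.37, 4.51], [0.17, 1.92], [-2.96, 2.96]. Speed limits (rad/s): [2.39, 2.39, 3.14, 3.14, 3.14, 3.14, 3.14].

### API

Orientations are given as a unit quaternion [w, x, y, z].
In Python, from cell import env, kin, camera, calibration, job gives the robot as it stands. The module is installed in compiled form; this text tells all that it offers. Calls block until the motion is done:
- env.reach(position, orientation): joint-space move of the TCP to a pose.
- env.movel(position, velocity=0.15, rot=None, stop_force=None): straight line of the TCP; rot=None keeps the orientation; velocity is the mean speed in m/s. With stop_force (N) it stops when the force on the tool has changed by that much, and returns True; else False.
- env.goto_joints(angles): joint-space move.
- env.grip(opening, f_grip=None): finger opening in m; f_grip is the grip in N (None keeps the last); returns when the fingers have stopped.
- env.dwell(seconds).
- kin.inverse_kinematics(position, orientation): joint angles nearest the present ones, or None.
- env.get_state(): the state.
- camera(name): name is "scene" or "side" or "wrist"; returns (picture, depth): 420x560x3 uint8, blue, green, red; 420x560 float32, m along the optical axis (not along the pixel's ray), 0 where there is no reading.
- calibration(name): a dict with "fx", "fy", "cx", "cy" (pixels), "rvec" (rotation vector, rad) and "tvec" (3), from world to camera coordinates, as OpenCV has them. Camera axes: x right, y down, z forward; pixel columns grow to the right and rows downward; lengths in m; the calibration is good to about 2 mm. The wrist camera is an equidistant fisheye: a pixel r from the principal point sees the ray r / f radians off the axis. A picture is of the moment at which its call begins: read the wrist's pose just before it. calibration takes no time and is no camera call; for the wrist camera it gives the pose at the moment of the call.
A pose or a line that the arm cannot do raises env.PlanningError and nothing moves.
- job.job_done(): hands the job in; it is judged then, once.
The state is a dict: "time": time; "qpos": joint angles; "joint_velocities": joint speeds; "joint_torque": joint torques, N m; "tcp_pos": TCP position; "orientation": TCP orientation; "force": force on the tool from outside, world axes, zero at the start; "torque": the same for the moment, N m; "opening": finger opening in m; "gripper_force": force on a finger pad.
Only numpy, scipy, OpenCV 4.12 (cv2) and the standard library are available. Lean on these libraries where they do the work, as an engineer would, in place of code of your own. Each camera call takes 0.05 s, during which the arm holds its last target. There are 200 camera calls.

## Working session

There is one attempt and no reset: what is moved stays moved. The work goes in short steps, each a Python script; the robot and the scene stay as the last script left them, time stands still between calls to the robot, and variables do not carry over. Pictures are saved under pics/ and viewed, at most 10 in all, crops included, and the job is handed in when it is done.

```bash
mkdir -p pics; ls
cat > h.py <<'E'
import numpy as np, cv2
from cell import env, kin, camera, calibration, job
from scipy.spatial.transform import Rotation as R
def cal(n):
    c=calibration(n); return c,R.from_rotvec(np.ravel(c['rvec'])).as_matrix(),np.ravel(c['tvec'])
def cloud(n,d):  # world points from z-depth (pinhole)
    c,M,t=cal(n); v,u=np.mgrid[:d.shape[0],:d.shape[1]]
    p=np.stack([(u-c['cx'])/c['fx']*d,(v-c['cy'])/c['fy']*d,d],-1)
    return (p-t)@M
def ray(n,u,v,z):
    c,M,t=cal(n); x=(u-c['cx'])/c['fx']; y=(v-c['cy'])/c['fy']
    r=M.T@np.array([x,y,1.]); o=-M.T@t
    return o+r*(z-o[2])/r[2]
E
python3 - <<'E'
from h import *
for n in ("scene","side"):
    p,d=camera(n); np.savez(n,p=p,d=d); cv2.imwrite(f'pics/{n}0.png',p)
    c,M,t=cal(n); print(n,c['fx'],-M.T@t,M[2])
E
```

```text
pics
scene 408.8165916923715 [ 0.17995446 -0.37705038  0.66838004] [ 0.413153    0.63264815 -0.65502742]
side 476.43014024430687 [ 0.55447961 -0.72452793  0.65418273] [-0.0093532   0.85538488 -0.51790851]
```

View pics/scene0.png

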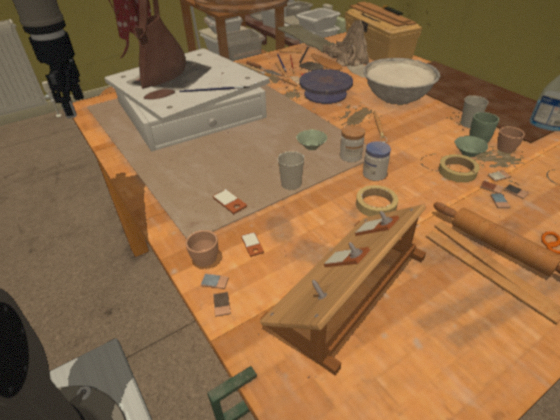

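View pics/side0.png

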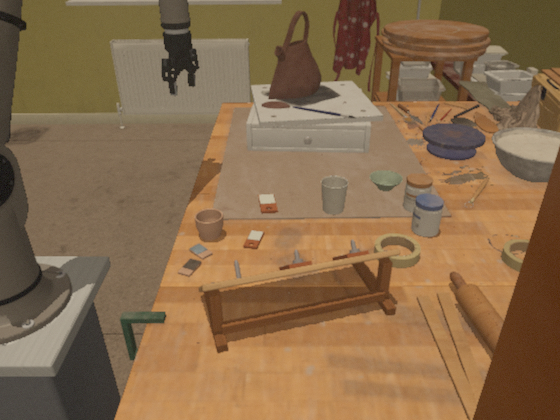

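Scene view: two tile-like pieces, A at (230,201) on the ply and B at (252,244) on the bare table. A looks larger and lies on the ply, so it fits. The bare peg is at (318,290), at the end of the board nearest the robot. I'll confirm this in an enlarged crop.

Run:
```python
from h import *
S=np.load('scene.npz');D=np.load('side.npz')
def crop(p,u,v,w,h,k): return cv2.resize(p[v:v+h,u:u+w],None,fx=k,fy=k,interpolation=cv2.INTER_CUBIC)
a=crop(S['p'],205,180,66,50,6); b=crop(S['p'],265,210,132,100,3)
c=crop(D['p'],245,185,66,50,6); d=crop(D['p'],215,230,132,100,3)
cv2.imwrite('pics/crop1.png',np.vstack([np.hstack([a,b]),np.hstack([c,d])]))
Ps=cloud('scene',S['d'])
for n,Z in(('scene',S),('side',D)):
    P=cloud(n,Z['d']); 
    # board face: fit plane z vs y
    print(n,[ (uv,np.round(P[uv[1],uv[0]],4)) for uv in ([(230,201),(290,184),(203,250),(300,310),(330,260),(252,244)] if n=='scene' else [(268,204),(334,195),(208,227),(255,240)])])
    hsv=cv2.cvtColor(Z['p'],cv2.COLOR_BGR2HSV)
    for uv in ([(232,199),(241,208),(215,190)] if n=='scene' else [(267,200),(272,210),(280,205)]): print(uv,hsv[uv[1],uv[0]])
P=Ps.reshape(-1,3)
m=(P[:,0]>.3)&(P[:,0]<.9)&(P[:,1]<.15)&(P[:,1]>-.25)&(P[:,2]>.03)&(P[:,2]<.125)
Q=P[m]; 
for k in range(6):
    A=np.c_[Q,np.ones(len(Q))][:,[0,1,3]]; s=np.linalg.lstsq(A,Q[:,2],rcond=None)[0]; r=Q[:,2]-A@s; Q=Q[abs(r)<max(.004,1.5*r.std())]
n=np.array([-s[0],-s[1],1]);n/=np.linalg.norm(n); print('plane',s,n,np.degrees(np.arccos(n[2])),len(Q),r.std())
print(Q.min(0),Q.max(0))
```

```text
scene [((230, 201), array([0.5084, 0.3739, 0.0159])), ((290, 184), array([0.6631, 0.3292, 0.0293])), ((203, 250), array([0.3633, 0.2138, 0.0595])), ((300, 310), array([ 0.4287, -0.0389,  0.0874])), ((330, 260), array([0.5526, 0.0319, 0.072 ])), ((252, 244), array([0.4774, 0.2133, 0.0113]))]
(232, 199) [ 23  54 206]
(241, 208) [ 11 161 125]
(215, 190) [ 16  89 157]
side [((268, 204), array([0.5105, 0.3717, 0.0123])), ((334, 195), array([0.6787, 0.3183, 0.069 ])), ((208, 227), array([0.3746, 0.2127, 0.0434])), ((255, 240), array([0.4839, 0.2109, 0.0071]))]
(267, 200) [ 22  44 196]
(272, 210) [ 10 159 143]
(280, 205) [ 16  89 157]
plane [-0.0737368  -0.08808241  0.10587991] [0.07325506 0.08750695 0.99346677] 6.552970556988886 4220 0.01963564782545366
[ 0.3877679  -0.09850675  0.03003345] [0.8999322  0.11738651 0.11285361]
```

View pics/crop1.png

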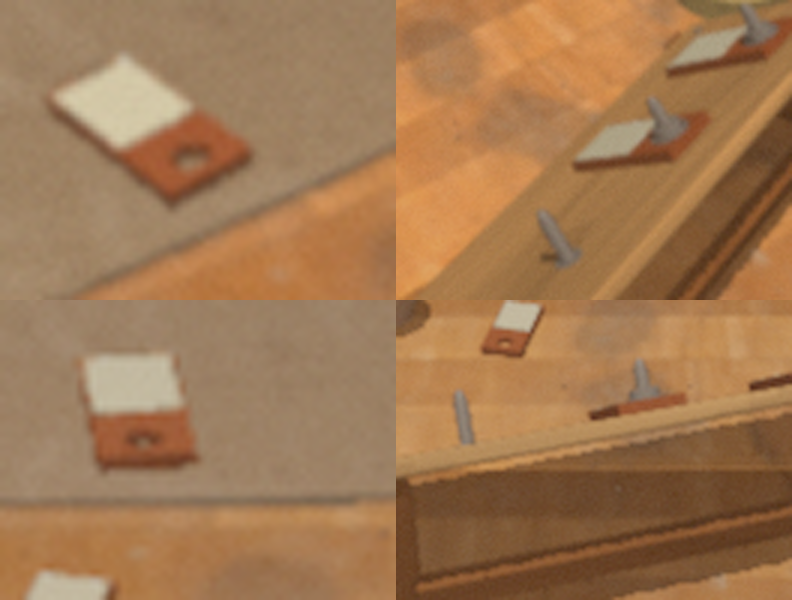

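The crop confirms piece A: glaze patch plus hole, on the ply, and larger than B. Its hole is at scene px ≈(236,206). The bare peg's tip is at (314,281) and its root at (322,297). Next I'll compute the metric poses.

Run:
```python
from h import *
from scipy import ndimage
S=np.load('scene.npz');D=np.load('side.npz')
def tri(a,b):
    A=[];B=[]
    for n,(u,v) in(('scene',a),('side',b)):
        c,M,t=cal(n);r=M.T@np.array([(u-c['cx'])/c['fx'],(v-c['cy'])/c['fy'],1]);r/=np.linalg.norm(r);o=-M.T@t
        Pm=np.eye(3)-np.outer(r,r);A.append(Pm);B.append(Pm@o)
    x=np.linalg.lstsq(np.vstack(A),np.hstack(B),rcond=None)[0]
    return x,[np.linalg.norm(A[i]@x-B[i]) for i in(0,1)]
print('peg tip',tri((313.7,280.8),(236.2,260.2)));print('mid tip',tri((350.5,243.2),(296.5,250.2)))
# board plane
P=cloud('scene',S['d']); poly=np.array([(272,316),(322,326),(422,212),(408,210)])
m=np.zeros(S['d'].shape,np.uint8);cv2.fillPoly(m,[poly],1);Q=P[(m>0)&(S['d']>0)]
for k in range(8):
    A=np.c_[Q[:,:2],np.ones(len(Q))]; s=np.linalg.lstsq(A,Q[:,2],rcond=None)[0]; r=Q[:,2]-A@s; Q=Q[abs(r)<max(.003,1.5*r.std())]
n=np.array([-s[0],-s[1],1]);n/=np.linalg.norm(n); print('plane',s,n,np.degrees(np.arccos(n[2])),len(Q),r.std())
# root = ray through plane
c,M,t=cal('scene');r=M.T@np.array([(321.7-c['cx'])/c['fx'],(297.3-c['cy'])/c['fy'],1]);o=-M.T@t
k=(s[2]+s[:2]@o[:2]-o[2])/(r[2]-s[:2]@r[:2]);print('root',o+k*r)
# tile
for nm,Z,seed,hole in(('scene',S,(230,201),(236.0,205.8)),('side',D,(268,203),(268.6,207.8))):
    hsv=cv2.cvtColor(Z['p'],cv2.COLOR_BGR2HSV).astype(int)
    m=((hsv[...,1]>120)&(hsv[...,0]<14))|((hsv[...,2]>180)&(hsv[...,1]<75))
    w=np.zeros_like(m);w[seed[1]-22:seed[1]+13,seed[0]-30:seed[0]+25]=1
    l,_=ndimage.label(ndimage.binary_closing(m&w));m=l==l[seed[1],seed[0]]
    g=m&(hsv[...,1]<90); b=m&~g
    q=lambda m:np.array([ray(nm,u,v,.013)[:2] for v,u in zip(*np.nonzero(m))])
    allp=q(m);rc=cv2.minAreaRect((allp*1000).astype(np.float32))
    print(nm,m.sum(),rc,'glz',q(g).mean(0),'clay',q(b).mean(0),'hole',ray(nm,*hole,.013)[:2])
    # cup positions
```

```text
peg tip (array([ 0.46582281, -0.02682964,  0.12679513]), [np.float64(0.00010931421776751872), np.float64(0.00010931421776738532)])
mid tip (array([0.57693393, 0.00605551, 0.12539415]), [np.float64(0.00018000613561614055), np.float64(0.00018000613561622167)])
plane [ 0.23501211 -0.79583215 -0.04459393] [-0.18085457  0.61243602  0.76955425] 39.68612195937809 3376 0.0008013856992409538
root [ 0.46705474 -0.04867199  0.10390433]
scene 424 ((508.80438232421875, 378.8836669921875), (48.09394836425781, 95.1879653930664), 9.356127738952637) glz [0.50760185 0.39980941] clay [0.5097139  0.35738018] hole [0.51302722 0.35148611]
side 286 ((510.2559814453125, 377.2752380371094), (44.60610580444336, 98.97996520996094), 5.324610233306885) glz [0.50556616 0.39901802] clay [0.51305387 0.35149177] hole [0.51272352 0.350755  ]
```

```bash
cat >> h.py <<'E'
def frame(x,z):
    z=np.array(z)/np.linalg.norm(z);x=np.array(x)-np.dot(x,z)*z;x/=np.linalg.norm(x);return np.c_[x,np.cross(z,x),z]
def wf(M): return np.roll(R.from_matrix(M).as_quat(),1)
def pos_of(q): return R.from_quat(np.roll(q,-1)).as_matrix()
ROW=np.deg2rad(16.5);s40,c40=np.sin(np.deg2rad(40)),np.cos(np.deg2rad(40))
N=np.array([-np.sin(ROW)*s40,np.cos(ROW)*s40,c40]);U=np.array([np.sin(ROW)*c40,-np.cos(ROW)*c40,s40])
B=frame(U,N)
def tool(T,flip): return T@np.diag([1,-1,-1])@(np.diag([-1,-1,1]) if flip else np.eye(3))
E
python3 - <<'E'
from h import *
hole=np.array([.5129,.351]);tx=np.array([.129,-.992,0]);T=frame(tx,[0,0,1]);c=np.r_[hole,0]-.03*T[:,0]
root=np.array([.4705,-.048,.0991])
for f in(0,1):
    print(f)
    for p,M in((c+[0,0,.18],T),(c+[0,0,.08],T),(root-.03*U+.135*N,B),(root-.03*U+.075*N,B)):
        q=kin.inverse_kinematics(p,wf(tool(M,f))); print(None if q is None else np.round(q,2))
f=0
q0=env.get_state()['time']
env.reach(c+[0,-.03,.2],wf(tool(T,0)));print(env.get_state()['time']-q0)
c_=calibration('wrist');p,d=camera('wrist');np.savez('w1',p=p,d=d,**{k:np.ravel(v) for k,v in c_.items()});cv2.imwrite('pics/w1.png',p);print(c_)
E
```

```text
0
[-0.49  0.57 -0.35  1.74  0.24  0.87  2.33]
[-0.49  0.71 -0.34  1.78  0.34  0.71  2.25]
[-0.51  0.4  -0.15  2.22  0.85  1.03  2.13]
[-0.48  0.48 -0.08  2.25  0.96  0.91  2.06]
1
[-0.94  0.56  0.27  1.77 -0.19  0.84 -0.45]
[-0.89  0.7   0.21  1.81 -0.22  0.66 -0.43]
[-1.08  0.45  0.54  2.26  0.63  0.81 -0.79]
[-1.01  0.56  0.56  2.29  0.69  0.65 -0.82]
2.1167
{'fx': 325.19226210127806, 'fy': 325.19226210127806, 'cx': 277.7624655285198, 'cy': 206.6382557138123, 'rvec': array([-0.20233692,  3.08631375,  0.43658935]), 'tvec': array([ 0.54933148, -0.27736524,  0.20021044])}
```

View pics/w1.png

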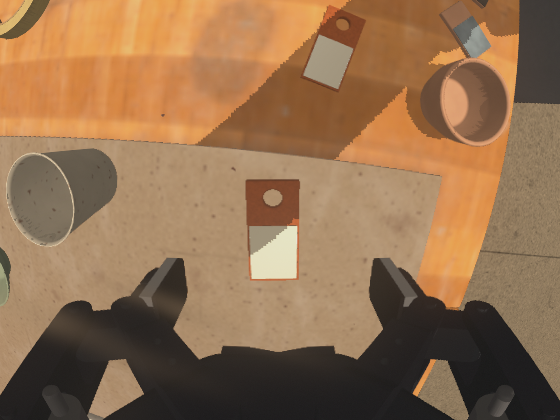

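The wrist view shows the tile at (246–299, 180–280) with its hole at (272,198), the small decoy at (335,48), and the cups well clear. I'll localise it from this view and grasp it.

```bash
cat >> h.py <<'E'
def wray(c,u,v):  # fisheye ray: origin, direction in world
    M=R.from_rotvec(np.ravel(c['rvec'])).as_matrix();t=np.ravel(c['tvec'])
    x,y=u-float(c['cx']),v-float(c['cy']);r=np.hypot(x,y);a=r/float(c['fx'])
    return -M.T@t, M.T@np.array([np.sin(a)*x/r,np.sin(a)*y/r,np.cos(a)])
def wz(c,u,v,z):
    o,r=wray(c,u,v);return o+r*(z-o[2])/r[2]
E
python3 - <<'E'
from h import *
w=np.load('w1.npz');p=w['p'];c={k:w[k].item() if w[k].size==1 else w[k] for k in('fx','cx','cy','rvec','tvec')}
hsv=cv2.cvtColor(p,cv2.COLOR_BGR2HSV).astype(int)
C=np.array([wz(c,u,v,.013) for u,v in((246.5,179.5),(299.5,179.5),(298.5,279.5),(249,279.5))])
print(np.round(C,4));x=(C[0]+C[1]-C[2]-C[3])/2;print('len',np.linalg.norm(x),'wid',np.linalg.norm(C[1]-C[0]),np.linalg.norm(C[2]-C[3]))
h=wz(c,272.5,198,.013);T=frame(x,[0,0,1]);ctr=C.mean(0)
print('ctr',ctr,'hole',h,'ctr from hole',h-.03*T[:,0],'x',T[:,0])
ctr=(ctr+h-.03*T[:,0])/2
q=wf(tool(T,0))
np.savez('tile',ctr=ctr,T=T)
z0=.0065+env.nose_length
env.grip(.07)
env.reach([ctr[0],ctr[1],z0+.05],q)
print(env.movel([ctr[0],ctr[1],z0],velocity=.06,stop_force=8), env.get_state()['tcp_pos'],env.get_state()['force'])
env.grip(.03,50);s=env.get_state();print(s['opening'],s['gripper_force'],s['time'],s['tcp_pos'])
env.movel([ctr[0],ctr[1],z0+.14],velocity=.15)
s=env.get_state();print(s['opening'],s['gripper_force'],s['time'])
E
```

```text
[[0.5354 0.335  0.013 ]
 [0.4931 0.3294 0.013 ]
 [0.4802 0.4191 0.013 ]
 [0.5241 0.425  0.013 ]]
len 0.09066423860737997 wid 0.042680620701212264 0.04433818495733052
ctr [0.50818492 0.37712893 0.013     ] hole [0.51264196 0.34754246 0.013     ] ctr from hole [0.50864712 0.37727529 0.013     ] x [ 0.13316148 -0.99109436  0.        ]
False [0.50858746 0.37740071 0.07936469] [ 0.23964203 -0.52023937  0.35036946]
0.04226243817105487 50.69301724433899 4.325 [0.50877913 0.37753304 0.07996969]
0.04191631762136036 50.60859203338623 5.4083
```

Run:
```python
from h import *
root=np.array([.4705,-.048,.0991])
q=wf(tool(B,0))
env.reach(root-.03*U+(.062+.075)*N,q);s=env.get_state();print(s['time'],s['opening'],s['tcp_pos'],root-.03*U+.137*N)
c_=calibration('wrist');p,d=camera('wrist');np.savez('w2',p=p,d=d,**{k:np.ravel(v) for k,v in c_.items()})
a,da=camera('side');b,db=camera('scene');np.savez('s2',a=a,b=b)
cv2.imwrite('pics/w2.png',p)
k=lambda p,u,v:cv2.resize(p[v:v+100,u:u+132],None,fx=3,fy=3,interpolation=cv2.INTER_CUBIC)
cv2.imwrite('pics/s2.png',np.hstack([k(a,180,190),k(b,250,200)]))
```

```text
6.75 0.042013001308854776 [0.4396557  0.05961969 0.1847982 ] [0.43896202 0.05847045 0.18476446]
```

View pics/w2.png

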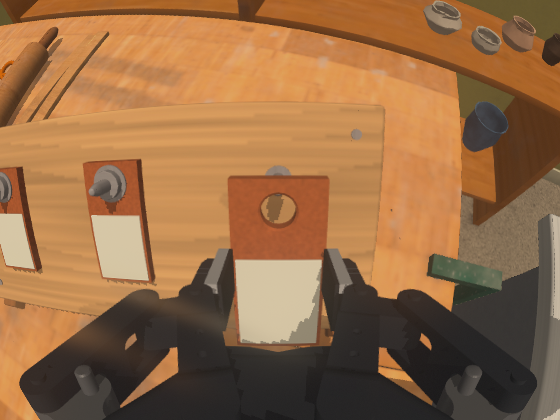

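View pics/s2.png

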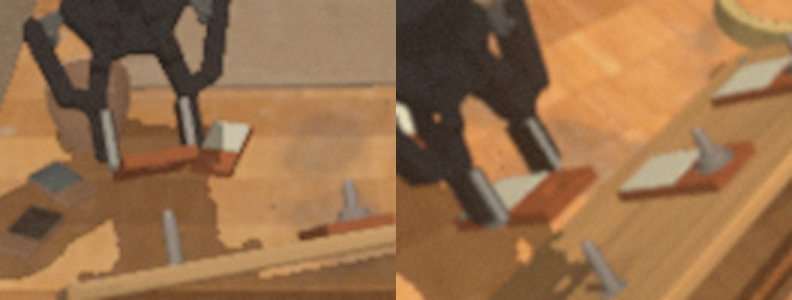

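Wrist view: the tile is held straight, its hole at (278,209), and it hides most of the peg (root flange at (278,172)). The side crop shows it held flat by the fingertips. I'll shift down the slope to expose the peg and measure it.

Run:
```python
from h import *
root=np.array([.4705,-.048,.0991])
env.movel(root-.075*U+(.062+.075)*N,velocity=.15);env.dwell(.2);s=env.get_state();print(s['time'],s['tcp_pos'],root-.075*U+.137*N)
c_=calibration('wrist');p,d=camera('wrist');np.savez('w3',p=p,d=d,tcp=s['tcp_pos'],q=s['orientation'],**{k:np.ravel(v) for k,v in c_.items()})
cv2.imwrite('pics/w3.png',cv2.resize(p[90:290,150:410],None,fx=3,fy=3,interpolation=cv2.INTER_CUBIC))
```

```text
7.55 [0.42943868 0.09071234 0.1563906 ] [0.42917144 0.09152288 0.15583902]
```

View pics/w3.png

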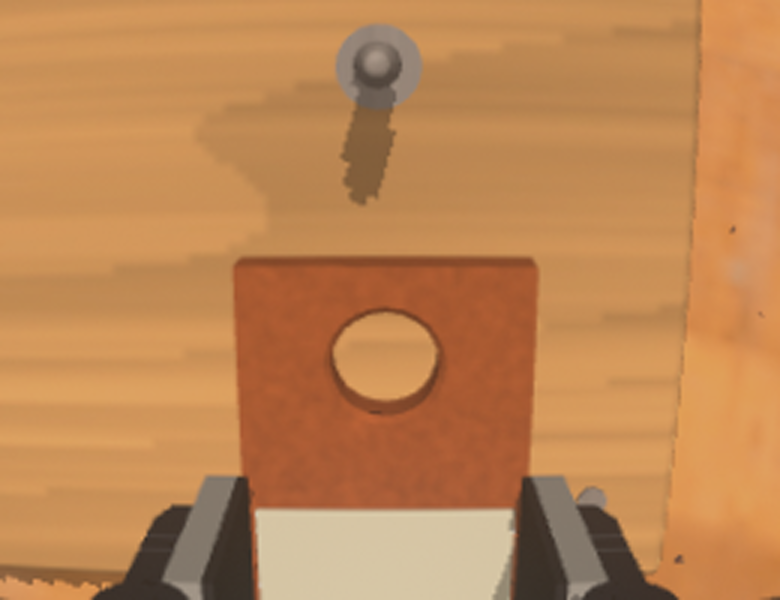

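The peg is seen end-on: tip at full-image px ≈(275.5,110.5), flange at (275.8,112.2). The rim of the tile's hole is centred at (278.3,210.2).

Run:
```python
from h import *
w=np.load('w3.npz');c={k:w[k].item() if w[k].size==1 else w[k] for k in('fx','cx','cy','rvec','tvec')}
def f(x,y): return 150+(x+.5)/3-.5, 90+(y+.5)/3-.5
root=np.array([.4705,-.048,.0991]);tcp=w['tcp'];Rt=pos_of(w['q'])
print('ori err',np.degrees(R.from_matrix(tool(B,0).T@Rt).as_rotvec()))
def onplane(uv,h):
    o,r=wray(c,*uv);k=((root-o)@N+h)/(r@N);return o+k*r
loc=lambda P:np.round((P-root)@B*1000,2)
print('cam',loc(wray(c,0,0)[0]))
print('tip',loc(onplane(f(377,62),.034)),'flange',loc(onplane(f(378,67),.0015)))
th=(tcp-root)@N-.075+.008;print('tile top h',th)
H=onplane(f(385.5,361),th);print('hole',loc(H),'rel tcp in board',np.round((H-tcp)@B*1000,2))
a,b=[onplane(f(*z),th) for z in((331,361),(440,361))];print('diam',np.linalg.norm(a-b))
for z in ((235,258),(537,258)): print('corner',loc(onplane(f(*z),th)))
ss=[onplane(f(*z),0) for z in((699,0),(690,300),(661,560))];print('board end edge',[loc(z) for z in ss])
```

```text
ori err [-0.01892014  0.02211294  0.08497462]
cam [ -3.76  -1.08 206.07]
tip [-1.02  0.29 34.  ] flange [-1.55  0.35  1.5 ]
tile top h 0.0698741938179866
hole [-44.49  -1.14  69.87] rel tcp in board [ 29.5   -1.17 -67.  ]
diam 0.015899070338780918
corner [-29.13  20.36  69.87]
corner [-29.15 -22.81  69.87]
board end edge [array([ 15.23, -68.47,   0.  ]), array([-51.23, -69.39,   0.  ]), array([-116.47,  -68.75,    0.  ])]
```

Run:
```python
from h import *
root=np.array([.4705,-.048,.0991])
X=lambda h:root+B@np.array([-.0308,.0015,.075+h])
off=np.zeros(3)
for h in(.062,.042):
    env.movel(X(h)+off,velocity=.1);env.dwell(.25)
    e=X(h)-env.get_state()['tcp_pos'];off=off+e;print('err',np.round(e@B*1000,2))
env.movel(X(.040)+off,velocity=.05)
f0=env.get_state()['force']
for h in(.03,.012,-.002):
    st=env.movel(X(h)+off,velocity=.05,stop_force=10);s=env.get_state()
    print(h,st,np.round((s['tcp_pos']-X(0))@B*1000,2),np.round((s['force']-f0)@B,1),s['opening'],s['time'])
    if st: break
c_=calibration('wrist');p,d=camera('wrist');cv2.imwrite('pics/w4.png',p[90:400,100:460])
```

```text
err [ 0.57  0.01 -0.03]
err [-0.42 -0.27 -0.39]
0.03 False [ 0.23 -0.57 29.1 ] [-0.4 -0.5 -0.1] 0.041919615270007864 9.6417
0.012 False [ 0.16 -0.43 11.29] [-0.2 -1.4 -0.2] 0.04188986561486924 10.15
-0.002 True [-0.44  0.42 -0.8 ] [-0.4 -0.7  0.3] 0.04207739144725397 10.4583
```

View pics/w4.png

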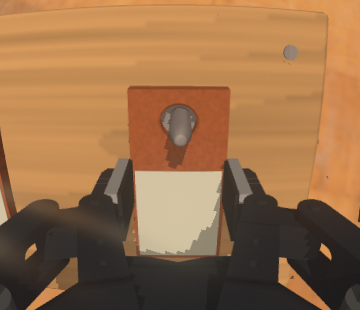

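The peg is through the hole and the tile has touched the board. Releasing and backing off along the peg.

Run:
```python
from h import *
env.grip(.062);p0=env.get_state()['tcp_pos'];env.movel(p0+.06*N,velocity=.1);env.movel(p0+.10*N,velocity=.15);env.dwell(.3)
s=env.get_state();print(s['time'],s['force'])
root=np.array([.4705,-.048,.0991])
c=calibration('wrist');p,d=camera('wrist');a,_=camera('side')
np.savez('w5',p=p,**{k:np.ravel(v) for k,v in c.items()})
w=cv2.resize(p[60:310,150:400],(500,500),interpolation=cv2.INTER_CUBIC);b=cv2.resize(a[225:325,200:260],(300,500),interpolation=cv2.INTER_CUBIC)
cv2.imwrite('pics/w5.png',np.hstack([w,b]))
```

```text
12.3083 [-0.76709611  0.256673    0.21315983]
```

View pics/w5.png

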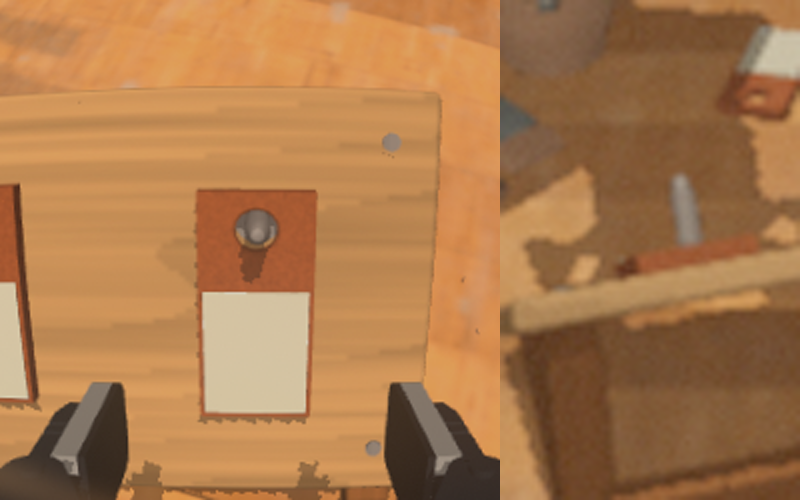

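Run:
```python
from h import *
w=np.load('w5.npz');c={k:w[k].item() if w[k].size==1 else w[k] for k in('fx','cx','cy','rvec','tvec')}
root=np.array([.4705,-.048,.0991])
def L(x,y,h=.008):
    o,r=wray(c,150+(x+.5)/2-.5,60+(y+.5)/2-.5);return (o+((root-o)@N+h)/(r@N)*r-root)@B*1000
C=[L(196,190),L(317,190),L(309,416),L(201,416)]
print(np.round(C,1));print([round(float(np.linalg.norm(C[i]-C[(i+1)%4])),1) for i in range(4)],'hole',np.round(L(257,229),1))
```

```text
[[ 10.5  22.6   8. ]
 [ 10.6 -21.3   8. ]
 [-80.  -20.7   8. ]
 [-80.1  22.9   8. ]]
[44.0, 90.6, 43.6, 90.6] hole [-4.   0.4  8. ]
```

The measured outline is 44.0 × 90.6 mm on the plane 8 mm above the board. So the tile is flat, straight and resting on the peg, with its hole about 3 mm below the peg axis.

```bash
python3 -c "
from cell import job
print(job.job_done())"
```

```text
the job is handed in; nothing more can be done
None
```

I hung the tile on the bare peg and handed the job in at about 12 s on the robot's clock; the last check showed it flat on the board, glaze out and straight down the slope, and the arm stayed clear of both cups.

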